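Lock the tin into its slide holder

TASK

Two tin holders stand on the table; one has the tin in it, the other the salt shaker. On the holder with the tin, pull the T-handle up and give it a quarter turn counter-clockwise so that it stays out, slide the stop fully home towards the tin, then turn the handle back so that it drops and locks there. Leave the shaker's holder as it is, and let the tin and the shaker stay standing in their places.

Things in the scene. Friction and masses are not known exactly. Their poses are not given: they have to be found in the camera images.
- holder_a: Holder with the TIN, fixed: steel base 184 x 70 mm, origin under its centre, x along its rail towards the tin. Rail 22 mm high; end wall 52 mm high behind the tin. A black carriage (44 x 40, 42 mm high) on the rail carries the plunger (collar top 56 mm) and, 40 mm ahead of the handle, the 62 mm high stop plate. The stop starts locked in the hole away from the tin.
- handle_a (a point): Middle of the black T-handle on the tin's holder: a bar 40 long, 12 thick, 22 mm high; grip it across its 12 mm. Locked, its middle is 89 mm above the table. x runs along the bar, z up; when locked, x points towards the tin, the way the stop must slide. It moves with the carriage, so one grip serves for the whole job: pull, turn, slide, turn back.
- stop_a (a joint): Slide of the tin holder's stop along its rail, m: 0 = the hole away from the tin (start), 0.045 = the hole next to the tin. Both holes lie exactly at the end stops of the slide; the pin still drops in if the stop is up to 2.5 mm short. Friction about 1.2 N.
- pull_a (a joint): Height of the tin holder's plunger, m: 0 = fully down, pin in a hole; it can be pulled up to 0.018. From 0.0135 up it can be turned; turned and let go, it rests held out at 0.0135. With the pin on the rail between the holes it stays at about 0.011. A spring pulls it down with 3 N (down) to 7 N (up).
- twist_a (a joint): Turn of the tin holder's plunger, rad, counter-clockwise from above: 0 = bar along the rail, the cross pin can drop into its slot (within about 0.2 rad of 0); 1.571 = bar across the rail, held out. End stops at both. Turns easily (about 0.03 N m) when pulled up; blocked by the slot when down.
- tin: The tin that stands in the holder: closed food tin, 57 mm across, 72 mm high, blue and gold label. Origin at the centre of its underside, 8 mm above the table. When the stop is home about 5 mm of play are left.
- shaker: Salt shaker with a grey cap that stands in the other, identical holder: 44 mm across, 90 mm high. Origin at the centre of its underside, 8 mm above the table.
- handle_b (a point): Middle of the T-handle of the holder with the SHAKER, which must stay locked where it is.

How it is judged (in metres and radians):
On the way, in this order (a step that is already met when the one before it is completed fails the run):
1. the tin holder's plunger is pulled up and turned to its held-out position, the stop still at its first hole (value of joint pull_a above 0.011 m and value of joint twist_a above 1.2 rad and value of joint stop_a below 0.01 m), for 0.1 s.
2. the stop is slid up to the tin with the plunger held out (value of joint stop_a above 0.04 m and value of joint twist_a above 1 rad), for 0.1 s.
At the end, for the whole second after the job is handed in: Tin holder: stop slid beyond 0.040 m, plunger within 4 mm of fully down, handle turned back to within 0.26 rad. Tin and shaker upright (within 0.17 rad) and within 20 mm of their start; shaker holder's handle within 10 mm of its start (value of joint stop_a above 0.04 m and value of joint pull_a below 0.004 m and value of joint twist_a below 0.26 rad and angle between each of tin, shaker's own z axis and vertical below 0.17 rad and distance of each of tin, shaker from where it was at the start of the episode below 0.02 m and distance of handle_b from where it was at the start of the episode below 0.01 m); the robot touches nothing.
It fails at once if the handle of the shaker's holder is pulled up or moved (more than 10 mm) (distance of handle_b from where it was at the start of the episode above 0.01 m).
It fails at once if the tin or the shaker is knocked over (tilted beyond 0.5 rad) (angle between any of tin, shaker's own z axis and vertical above 0.5 rad).
It also fails if it takes over 42 s, if anything falls off the work surface, if the arm or the gripper's body presses on something with over 40 N, if the wrist force passes 120 N, or if a joint passes its speed limit or range.

ROBOT

A 6-joint arm with a two-finger parallel gripper is mounted at the origin on a cart in front of the work surface, level with it; the furniture and walls round the work are solid. World frame = base frame: x ahead of the robot, y to its left, z up, the work surface at z = 0. Lengths are in m, angles in degrees, forces in N, time in s.
With the tool pointing down it reaches from about 0.4 to 0.825 m from the base axis. Payload 7 kg.
Tool frame: the origin (TCP) lies on the centre line of the jaws, within the pads' length; the fingertips stand 8 mm ahead of it and the grasp point (between the pads) lies 11 mm behind it; z points along the fingers, y is the line along which they close (so a half turn about z gives the same grasp; the last joint's range is limited). The gripper opens to 88 mm and grips with 3 to 60 N. Pads are 19 mm wide; open, the fingers measure 130 mm over their backs; the gripper's body (78 mm by 193 mm) begins 47 mm behind the grasp point.
Start: joints at [87.897, 20.546, 0.682, 0, -70.136, -16.507], TCP at [0.215, 0.64, 0.235] pointing down, gripper open.
Joint ranges: [-176.03, 176.03], [-82.01, 121.73], [-58.28, 71.71], [-173.87, 95.51], [-174.79, -0.11], [-173.66, 173.66]. Speed limits (degrees/s): [136.94, 136.94, 172.46, 180, 180, 180].

INTERFACE

Orientations are given as [roll, pitch, yaw] about the fixed x, y, z axes, in that order (R = Rz(yaw) Ry(pitch) Rx(roll)).
In Python, from plant import telemetry, viewer, close_job, models gives the robot as it stands.
- The arm moves only by the shell command python3 -m handwheel 'ROWS' [FORCE]. ROWS is JSON, a list of rows, each an object with "grip": the closure, from -1 (fully open) to 1 (shut); "travel": the shift along the tool's x, y, z as a fraction of full scale, a list of three; "spin": the turn about the tool's z as a fraction of full scale. A call has 1 to 8 rows; each row shifts and turns the commanded pose from where the row before left it, along the tool's axes as they then stand; what a row does not reach is not made up. Full scale, the value 1, is 0.025 m for a shift and 5 degrees for a turn. A row lasts 1/8 s, in which the tool goes at most 62.5 mm and 10.7 degrees, less where a joint would pass 70% of its speed; a pose out of reach is approached as far as the arm can. A call with a number of a shift or a turn outside -1 to 1 is refused whole. A call with a gripper value outside its range is refused whole. The fingers move at their own pace and stop on an object; FORCE is the grip in N (left out, the last holds). Time passes only in rows, so rows that do not move let the fingers close. It gives the time, the measured TCP pose, the force, the opening and the grip force at its end, in the units of the state.
- telemetry.get_state(): the state, without advancing time (a new reading comes with each control period).
- viewer.capture(name): name is "scene" or "top" or "wrist"; returns the picture (480x640x3 uint8, red, green, blue); there is no depth.
- viewer.calibration(name): a dict with "fx", "fy", "cx", "cy" (pixels), "k1" (the pictures are not rectified: a ray, as slopes to the right and down, at radius r is drawn at 1 + k1 r^2 times it, then the intrinsics apply), "T" (4x4, takes a point from camera to world coordinates); the wrist camera has in their place "T_tool_cam" (4x4, takes a point from camera to tool coordinates, whose origin is the TCP and whose axes are the flange's). Camera axes: x right, y down, z forward; pixel columns grow to the right and rows downward; lengths in m; the calibration is good to about 2 mm. A picture is of the moment at which its call begins: read the wrist's pose just before it. calibration takes no time and is no camera call.
- close_job(): hands the job in; it is judged then, once.
Trained networks look in the newest picture that a camera, given by its name, has taken for a name from the list of things; names that differ only in an ending like _2 or _b are one class to them, and where a whole thing is asked for, a point or a joint stands for the part that bears it (a point fixed in the world has none). Each returns a list of dicts, best first, with "p" (0 to 1); they miss things now and then, are a little off and sometimes report something else, mostly with a low value. They report only what shows in the picture. A call takes as long as a camera call.
- models.find_in(camera, thing): "position" ([column, row] in pixels, amid what is visible of it).
The state is a dict: "time_s": time; "joints": joint angles; "qd": joint speeds; "joint_torque": joint torques, N m; "tcp_pos": TCP position; "eef_rot": TCP orientation; "contact_force": force on the tool from outside, world axes, zero at the start; "moment": the same for the moment, N m; "gripper_width": finger opening in m; "gripper_force": force on a finger pad.
Only numpy, scipy, OpenCV 4.12 (cv2) and the standard library are available. Lean on these libraries where they do the work, as an engineer would, in place of code of your own. Each camera call takes 0.05 s, during which the arm holds its last target. There are 200 camera calls.

## Working session

There is one attempt and no reset: what is moved stays moved. The work goes in short steps, Python scripts to look and compute and a shell command to move; the robot and the scene stay as the last step left them, time stands still between calls to the robot, and variables do not carry over. Pictures are saved under pics/ and viewed, at most 10 in all, crops included, and the job is handed in when it is done.

```bash
mkdir -p pics; ls; python3 - <<'E'
from plant import telemetry, viewer, models
import cv2, json
s=telemetry.get_state(); print({k:s[k] for k in('time_s','tcp_pos','eef_rot','gripper_width','contact_force')})
ims=[]
for c in('scene','top','wrist'):
    im=viewer.capture(c)[:,:,::-1].copy(); cv2.imwrite(f'pics/{c}0.png',im)
    cal=viewer.calibration(c); print(c,{k:(v.round(4).tolist() if hasattr(v,'round') and hasattr(v,'tolist') else v) for k,v in cal.items()})
    for t in('handle_a','tin','shaker','holder_a'):
        print(t,[(d['p'],d['position']) for d in models.find_in(c,t)][:3])
E
```

```text
pics
{'time_s': 0.0, 'tcp_pos': array([0.21528253, 0.63925742, 0.23365417]), 'eef_rot': array([ 1.79907733e+02, -7.44054817e-03, -1.86149852e+01]), 'gripper_width': 0.08784361831316263, 'contact_force': array([ 0.55493123, -0.74964747,  0.08157826])}
scene {'fx': 560.2909761287231, 'fy': 560.2909761287231, 'cx': 317.8360582499353, 'cy': 236.2369418810975, 'k1': -0.05702877749522973, 'T': [[-0.8888, -0.3807, 0.2551, 0.2691], [-0.4582, 0.7444, -0.4857, 0.5049], [-0.0049, -0.5486, -0.8361, 0.8567], [0.0, 0.0, 0.0, 1.0]]}
handle_a [(0.62, [300.9, 360.9]), (0.49, [283.0, 134.0])]
tin [(0.89, [378.4, 369.6])]
shaker [(0.84, [346.2, 136.2])]
holder_a [(0.97, [328.6, 383.0])]
top {'fx': 553.6841015715622, 'fy': 553.6841015715622, 'cx': 316.3805615793882, 'cy': 237.90542309870017, 'k1': -0.11762594185243788, 'T': [[-0.0079, -0.9876, 0.1567, 0.312], [-0.9999, 0.0059, -0.0136, 0.0583], [0.0125, -0.1567, -0.9876, 1.1746], [0.0, 0.0, 0.0, 1.0]]}
handle_a [(0.62, [391.8, 151.7])]
tin [(0.89, [232.9, 323.3])]
shaker [(0.8, [423.2, 200.0])]
holder_a [(0.85, [221.7, 287.9])]
wrist {'fx': 377.9674139027372, 'fy': 377.9674139027372, 'cx': 321.3714003640931, 'cy': 237.28922338514357, 'k1': -0.07618272289730262, 'T_tool_cam': [[-0.0008, -0.9585, -0.2849, 0.0772], [1.0, -0.0006, -0.0006, -0.002], [0.0004, -0.2849, 0.9585, -0.1495], [0.0, 0.0, 0.0, 1.0]]}
handle_a []
tin []
shaker []
holder_a []
```

View pics/top0.png

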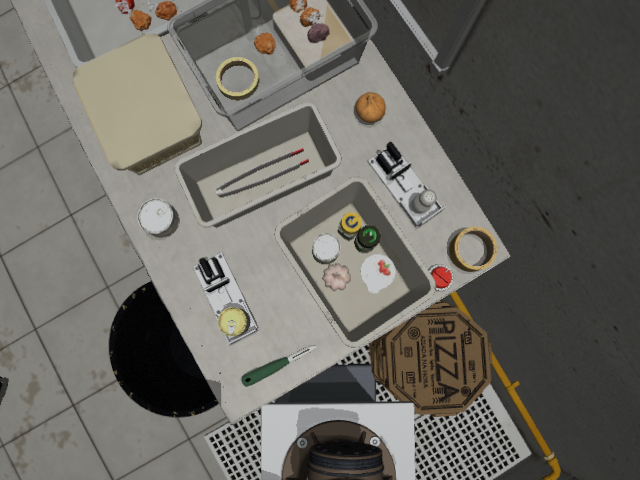

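View pics/scene0.png

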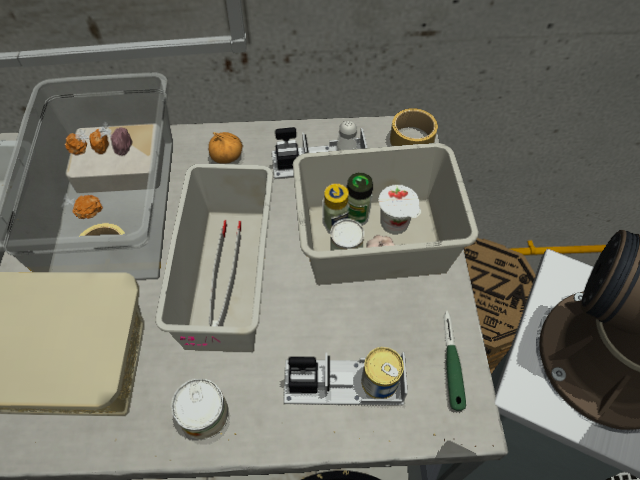

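Top view: the tin's holder is around (225,298), with its handle near (210,264) and the tin top near (234,320). Scene view: handle about (302,362), tin top about (382,357). The shaker's holder is far away, at (405,185) in the top view.

```bash
cat > h.py <<'E'
import numpy as np, cv2
from plant import telemetry, viewer, models
from scipy.spatial.transform import Rotation as R
def tool():
    s=telemetry.get_state(); T=np.eye(4); T[:3,:3]=R.from_euler('xyz',s['eef_rot'],degrees=True).as_matrix(); T[:3,3]=s['tcp_pos']; return T
def ray(c,px,Tt=None):
    k=viewer.calibration(c); K=np.array([[k['fx'],0,k['cx']],[0,k['fy'],k['cy']],[0,0,1]])
    u=cv2.undistortPoints(np.array([[px]],float),K,np.array([k['k1'],0,0,0.]))[0,0]
    T=np.array(k['T']) if 'T' in k else Tt@np.array(k['T_tool_cam'])
    return T[:3,3],T[:3,:3]@np.array([*u,1])
def atz(c,px,z,Tt=None):
    o,d=ray(c,px,Tt); return o+d*(z-o[2])/d[2]
E
python3 - <<'E'
from h import *
for c,h,t in(('scene',(302,362),(382,357)),('top',(210,262),(234,319))):
    a=atz(c,h,.1)[:2];b=atz(c,t,.08)[:2]; print(c,a.round(4),b.round(4),'dist',np.linalg.norm(b-a),'dir',np.degrees(np.arctan2(*(b-a)[::-1])))
a=cv2.imread('pics/top0.png')[235:355,170:290];b=cv2.imread('pics/scene0.png')[330:430,270:420]
cv2.imwrite('pics/crop.png',np.vstack([cv2.resize(a,(300,300),interpolation=2),cv2.resize(b,(300,200),interpolation=2)]))
E
```

```text
scene [0.4225 0.2642] [0.3265 0.198 ] dist 0.11663102984925892 dir -145.43951341304523
top [0.436 0.252] [0.3255 0.2062] dist 0.11964420713932204 dir -157.50474139578373
```

View pics/crop.png

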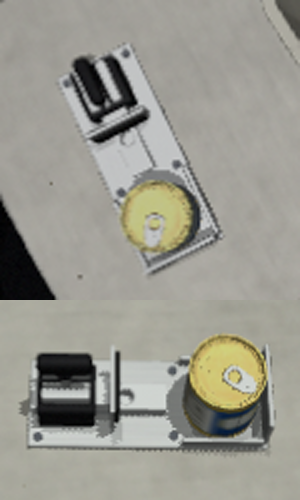

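```bash
python3 - <<'E'
from h import *
for c,h,t in(('scene',(302,362),(384,365)),('top',(206.5,267),(233,322))):
    a=atz(c,h,.097)[:2];b=atz(c,t,.08)[:2]; print(c,a.round(4),b.round(4),'dist',np.linalg.norm(b-a),'dir',np.degrees(np.arctan2(*(b-a)[::-1])))
p,q=[atz('scene',x,.004)[:2] for x in((284,403),(404,404.5))];print(p,q,np.linalg.norm(q-p),np.degrees(np.arctan2(*(q-p)[::-1])))
p,q=[atz('top',x,.004)[:2] for x in((194,267),(230,344))];print(p,q,np.linalg.norm(q-p),np.degrees(np.arctan2(*(q-p)[::-1])))
E
```

```text
scene [0.4231 0.2632] [0.3189 0.2079] dist 0.11796076694064173 dir -152.00748641023944
top [0.4265 0.2593] [0.3196 0.2081] dist 0.11849898036493287 dir -154.447237544133
[0.43543604 0.30430916] [0.27108416 0.22281952] 0.18344510128784425 -153.62667276532306
[0.43653522 0.30342533] [0.27446743 0.22439882] 0.18030850503249093 -154.00549237827494
```

```bash
python3 -m handwheel '[{"grip":-1,"travel":[0.98,0.9,0],"spin":0},{"grip":-1,"travel":[0.98,0.9,0],"spin":0},{"grip":-1,"travel":[0.98,0.9,0],"spin":0},{"grip":-1,"travel":[0.98,0.9,0],"spin":0},{"grip":-1,"travel":[0.98,0.9,0],"spin":0},{"grip":-1,"travel":[0.98,0.9,0],"spin":0},{"grip":-1,"travel":[0.98,0.9,0],"spin":0}]'
python3 -m handwheel '[{"grip":-1,"travel":[0.98,0.9,0],"spin":0},{"grip":-1,"travel":[0.98,0.9,0],"spin":0},{"grip":-1,"travel":[0.98,0.9,0],"spin":0},{"grip":-1,"travel":[0.98,0.9,0],"spin":0},{"grip":-1,"travel":[0.98,0.9,0],"spin":0},{"grip":-1,"travel":[0.98,0.9,0],"spin":0},{"grip":-1,"travel":[0,0,0],"spin":1},{"grip":-1,"travel":[0,0,0],"spin":1}]'
python3 -c "
from plant import telemetry as t
s=t.get_state();print(s['joints'],s['eef_rot'],s['tcp_pos'])"
```

```text
time_s: 1.62
tcp_pos: [0.3281, 0.4347, 0.2348]
eef_rot: [-180.0, -0.0, -18.6]
contact_force: [-0.3, -0.2, -0.1]
gripper_width: 0.0874
gripper_force: 0.0
time_s: 2.62
tcp_pos: [0.4242, 0.2603, 0.2348]
eef_rot: [-180.0, -0.0, -28.8]
contact_force: [-0.8, 1.1, -0.5]
gripper_width: 0.0876
gripper_force: 0.0
[ 5.42049189e+01  3.63642221e+00 -2.11460937e+01  6.53672988e-05
 -6.51864371e+01  6.95784744e+00] [-1.79969189e+02 -3.81990532e-03 -2.88372073e+01] [0.42418884 0.26033211 0.23481845]
```

```bash
for i in 1 2 3; do python3 -m handwheel '[{"grip":-1,"travel":[0,0,0],"spin":1},{"grip":-1,"travel":[0,0,0],"spin":1},{"grip":-1,"travel":[0,0,0],"spin":1},{"grip":-1,"travel":[0,0,0],"spin":1},{"grip":-1,"travel":[0,0,0],"spin":1},{"grip":-1,"travel":[0,0,0],"spin":1},{"grip":-1,"travel":[0,0,0],"spin":1},{"grip":-1,"travel":[0,0,0],"spin":1}]' >/dev/null; done
python3 -m handwheel '[{"grip":-1,"travel":[0,0,0],"spin":1},{"grip":-1,"travel":[0,0,0],"spin":0},{"grip":-1,"travel":[0,0,0],"spin":0}]'
python3 - <<'E'
from h import *
T=tool(); im=viewer.capture('wrist')[:,:,::-1]; cv2.imwrite('pics/w1.png',im)
for t in('handle_a','tin'): print([(d['p'],d['position'],atz('wrist',d['position'],.095,T).round(4)) for d in models.find_in('wrist',t)][:3])
E
```

```text
time_s: 6.0
tcp_pos: [0.4239, 0.2608, 0.2346]
eef_rot: [180.0, 0.0, -153.5]
contact_force: [-0.3, -0.0, -0.2]
gripper_width: 0.0879
gripper_force: 0.0
[(0.75, [318.8, 228.8], array([0.4273, 0.2617, 0.095 ]))]
[(0.72, [319.8, 204.2], array([0.4092, 0.2536, 0.095 ])), (0.62, [319.9, 73.2], array([0.3234, 0.2111, 0.095 ]))]
```

View pics/w1.png

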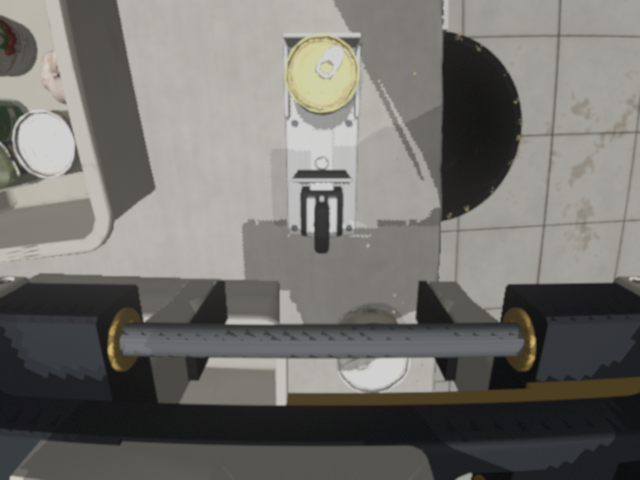

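The wrist view shows the bar upright from about (322,197) to (322,250), with the tin in line at (322,74), so the yaw is right.

```bash
python3 - <<'E'
from h import *
T=tool()
for p,z in(((322,198),.1),((322,250),.1),((322,224),.1),((322.5,74),.08),((322,175),.062)): 
    w=atz('wrist',p,z,T); print(p,w.round(4),(np.linalg.inv(T)@[*w,1])[:3].round(4))
E
```

```text
(322, 198) [0.4032 0.2525 0.1   ] [0.0223 0.0018 0.1346]
(322, 250) [0.4405 0.2711 0.1   ] [-0.0194  0.0018  0.1346]
(322, 224) [0.4215 0.2616 0.1   ] [0.0019 0.0018 0.1346]
(322.5, 74) [0.3212 0.2123 0.08  ] [0.1135 0.0023 0.1546]
(322, 175) [0.3917 0.2469 0.062 ] [0.035  0.0019 0.1726]
```

```bash
python3 -m handwheel '[{"grip":-1,"travel":[0.06,0.07,0.9],"spin":0},{"grip":-1,"travel":[0,0,0.9],"spin":0},{"grip":-1,"travel":[0,0,0.9],"spin":0},{"grip":-1,"travel":[0,0,0.9],"spin":0},{"grip":-1,"travel":[0,0,0.9],"spin":0},{"grip":-1,"travel":[0,0,0.9],"spin":0},{"grip":-1,"travel":[0,0,0.86],"spin":0},{"grip":-1,"travel":[0,0,0],"spin":0}]' 30
python3 -m handwheel '[{"grip":1,"travel":[0,0,0],"spin":0},{"grip":1,"travel":[0,0,0],"spin":0},{"grip":1,"travel":[0,0,0],"spin":0},{"grip":1,"travel":[0,0,0],"spin":0},{"grip":1,"travel":[0,0,0],"spin":0},{"grip":1,"travel":[0,0,0],"spin":0}]' 30
```

```text
time_s: 7.15
tcp_pos: [0.4211, 0.2609, 0.0768]
eef_rot: [-179.9, -0.2, -153.6]
contact_force: [0.4, 0.3, -0.3]
gripper_width: 0.0874
gripper_force: 0.0
time_s: 7.9
tcp_pos: [0.4218, 0.2617, 0.0781]
eef_rot: [-180.0, 0.0, -153.6]
contact_force: [-0.2, 0.9, -0.4]
gripper_width: 0.0329
gripper_force: 0.0
```

```bash
python3 -m handwheel '[{"grip":1,"travel":[0,0,0],"spin":0},{"grip":1,"travel":[0,0,0],"spin":0},{"grip":1,"travel":[0,0,0],"spin":0},{"grip":1,"travel":[0,0,0],"spin":0},{"grip":1,"travel":[0,0,0],"spin":0}]'
python3 - <<'E'
from h import *
cv2.imwrite('pics/w2.png',viewer.capture('wrist')[:,:,::-1])
E
```

```text
time_s: 8.52
tcp_pos: [0.4219, 0.2605, 0.078]
eef_rot: [-179.9, -0.1, -153.6]
contact_force: [3.2, -6.0, 2.0]
gripper_width: 0.0113
gripper_force: 30.0
```

View pics/w2.png

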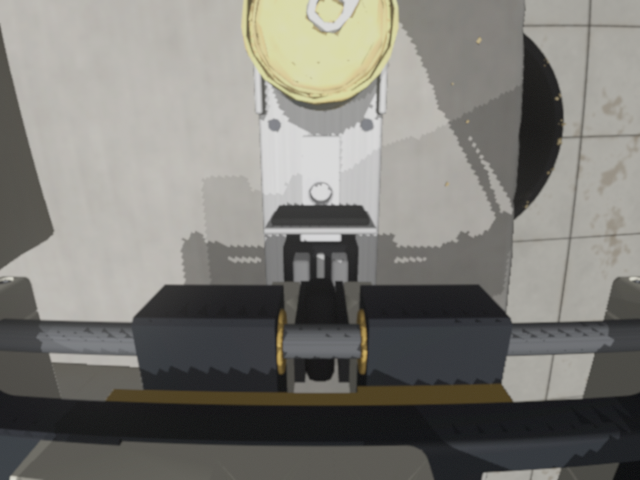

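The handle is held: both fingers sit on the bar at about (320,335) and the width reads 11 mm. Now I'll pull it up.

```bash
python3 -m handwheel '[{"grip":1,"travel":[0,0.03,-0.16],"spin":0},{"grip":1,"travel":[0,0,-0.17],"spin":0},{"grip":1,"travel":[0,0,-0.17],"spin":0},{"grip":1,"travel":[0,0,-0.15],"spin":0},{"grip":1,"travel":[0,0,0],"spin":0},{"grip":1,"travel":[0,0,0],"spin":0}]' 40
```

```text
time_s: 9.32
tcp_pos: [0.4207, 0.2601, 0.0932]
eef_rot: [-179.9, -0.2, -153.6]
contact_force: [4.6, -5.9, -7.0]
gripper_width: 0.0117
gripper_force: 40.0
```

```bash
python3 -m handwheel '[{"grip":1,"travel":[0,0.03,-0.02],"spin":-1},{"grip":1,"travel":[0,0,0],"spin":-1},{"grip":1,"travel":[0,0,0],"spin":-1},{"grip":1,"travel":[0,0,0],"spin":-1},{"grip":1,"travel":[0,0,0],"spin":0}]'
python3 -c "
from plant import telemetry as t
s=t.get_state();print(s['moment'],s['contact_force'],s['tcp_pos'],s['eef_rot'])"
```

```text
time_s: 9.95
tcp_pos: [0.4201, 0.2589, 0.0932]
eef_rot: [-179.9, -0.4, -133.6]
contact_force: [7.5, -12.5, -7.1]
gripper_width: 0.0113
gripper_force: 40.0
[-4.31239115 -2.99105309 -0.02873003] [  7.52451403 -12.51450355  -7.12186549] [0.42006722 0.25892719 0.09321275] [-179.86064592   -0.42716741 -133.59999939]
```

```bash
python3 -m handwheel '[{"grip":1,"travel":[0.03,-0.1,0],"spin":0},{"grip":1,"travel":[0,0,0],"spin":-1},{"grip":1,"travel":[0,0,0],"spin":-1},{"grip":1,"travel":[0,0,0],"spin":-1},{"grip":1,"travel":[0,0,0],"spin":-1},{"grip":1,"travel":[0,0,0],"spin":-1},{"grip":1,"travel":[0,0,0],"spin":-1},{"grip":1,"travel":[0,0,0],"spin":0}]'
python3 -c "
from plant import telemetry as t
s=t.get_state();print(s['moment'],s['contact_force'],s['tcp_pos'],s['eef_rot'])"
```

```text
time_s: 10.95
tcp_pos: [0.4215, 0.2575, 0.0935]
eef_rot: [179.9, -0.4, -103.6]
contact_force: [5.9, -9.6, -6.9]
gripper_width: 0.0119
gripper_force: 40.0
[-3.51105973 -2.51416239 -0.02055168] [ 5.94276014 -9.62443806 -6.9169635 ] [0.42154494 0.25752958 0.0934521 ] [ 179.91986149   -0.35253271 -103.58650405]
```

```bash
python3 -m handwheel '[{"grip":1,"travel":[0.06,-0.05,0],"spin":-1},{"grip":1,"travel":[0,0,0],"spin":-1},{"grip":1,"travel":[0,0,0],"spin":-1},{"grip":1,"travel":[0,0,0],"spin":-1},{"grip":1,"travel":[0,0,0],"spin":-1},{"grip":1,"travel":[0,0,0],"spin":-1},{"grip":1,"travel":[0,0,0],"spin":-1},{"grip":1,"travel":[0,0,0],"spin":-0.6}]'
python3 -m handwheel '[{"grip":1,"travel":[0,0,0],"spin":0},{"grip":1,"travel":[0,0,0],"spin":0},{"grip":1,"travel":[0,0,0],"spin":0}]'
python3 - <<'E'
from h import *
s=telemetry.get_state();print(s['moment'],s['contact_force'],s['tcp_pos'],s['eef_rot'])
cv2.imwrite('pics/w3.png',viewer.capture('wrist')[:,:,::-1])
E
```

```text
time_s: 11.95
tcp_pos: [0.4225, 0.2566, 0.0936]
eef_rot: [179.8, -0.2, -65.5]
contact_force: [5.2, -6.5, -7.2]
gripper_width: 0.0115
gripper_force: 40.0
time_s: 12.32
tcp_pos: [0.4225, 0.2566, 0.0936]
eef_rot: [179.8, -0.2, -65.6]
contact_force: [4.2, -7.8, -6.5]
gripper_width: 0.0116
gripper_force: 40.0
[-2.55428225e+00 -1.92141787e+00 -2.10897509e-03] [ 4.18357255 -7.83853704 -6.47189823] [0.42250072 0.25658591 0.09360539] [ 1.79776201e+02 -1.69476018e-01 -6.56459034e+01]
```

View pics/w3.png

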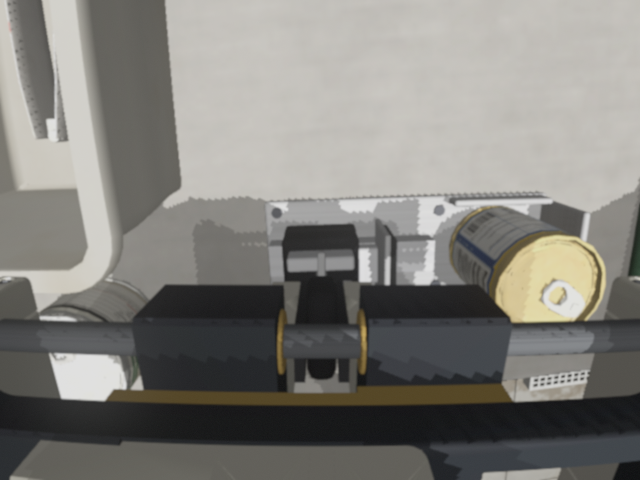

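```bash
python3 -m handwheel '[{"grip":1,"travel":[0.07,0.2,0],"spin":0},{"grip":1,"travel":[0.01,0.3,0],"spin":0},{"grip":1,"travel":[0.01,0.3,0],"spin":0},{"grip":1,"travel":[0.01,0.3,0],"spin":0},{"grip":1,"travel":[0.01,0.3,0],"spin":0},{"grip":1,"travel":[0.01,0.25,0],"spin":0},{"grip":1,"travel":[0,0,0],"spin":0},{"grip":1,"travel":[0,0,0],"spin":0}]'
python3 -c "
from plant import telemetry as t
s=t.get_state();print(s['moment'],s['contact_force'],s['tcp_pos'],s['eef_rot'])"
```

```text
time_s: 13.38
tcp_pos: [0.3867, 0.2386, 0.0949]
eef_rot: [180.0, -0.0, -65.6]
contact_force: [6.0, -4.7, -7.6]
gripper_width: 0.0117
gripper_force: 40.0
[-1.73165894 -2.30862615 -0.07217929] [ 6.04544355 -4.71548561 -7.61770587] [0.38673084 0.23861602 0.09486249] [ 1.79994086e+02 -4.70170408e-02 -6.55832127e+01]
```

```bash
python3 -m handwheel '[{"grip":1,"travel":[0.03,0.1,0],"spin":0},{"grip":1,"travel":[0.03,0.1,0],"spin":0},{"grip":1,"travel":[0,0.06,0],"spin":0},{"grip":1,"travel":[0,0,0],"spin":0},{"grip":1,"travel":[0,0,0],"spin":0}]'
python3 -c "
from plant import telemetry as t
s=t.get_state();print(s['moment'],s['contact_force'],s['tcp_pos'],s['eef_rot'])"
```

```text
time_s: 14.0
tcp_pos: [0.3852, 0.2382, 0.0963]
eef_rot: [-179.5, 0.1, -65.5]
contact_force: [20.7, -0.4, -14.9]
gripper_width: 0.0114
gripper_force: 40.0
[-0.18658514 -7.92077642 -0.14840067] [ 20.65565947  -0.44844633 -14.88368267] [0.38523387 0.23823631 0.09631832] [-1.79498376e+02  1.12844945e-01 -6.54908236e+01]
```

```bash
python3 - <<'E'
from h import *
a=viewer.capture('wrist')[:,:,::-1];b=viewer.capture('scene')[:,:,::-1]
cv2.imwrite('pics/w4.png',np.vstack([a[180:420,150:],cv2.resize(b[330:430,260:424],(490,300),interpolation=2)]))
E
```

```text
(no output)
```

View pics/w4.png

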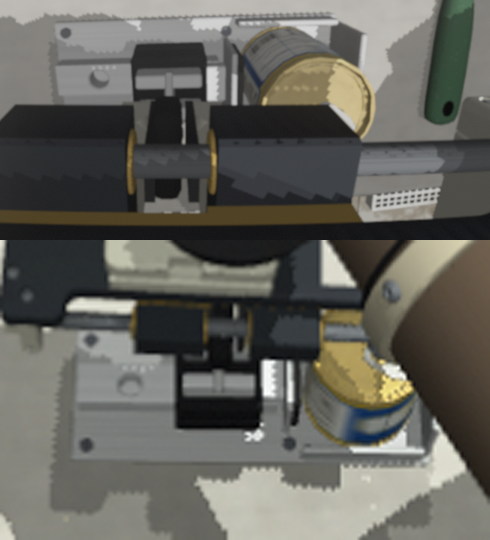

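The carriage has moved about 30 px in the scene view, from 289 to 319, which is about 46 mm. With the resistance rising as well, the stop is home. I'll ease off slightly and turn back.

```bash
python3 -m handwheel '[{"grip":1,"travel":[0,-0.04,0.05],"spin":0},{"grip":1,"travel":[0,0,0],"spin":1},{"grip":1,"travel":[0,0,0],"spin":1},{"grip":1,"travel":[0,0,0],"spin":1},{"grip":1,"travel":[0,0,0],"spin":1},{"grip":1,"travel":[0,0,0],"spin":1},{"grip":1,"travel":[0,0,0],"spin":1},{"grip":1,"travel":[0,0,0],"spin":0}]'
python3 -c "
from plant import telemetry as t
s=t.get_state();print(s['moment'],s['contact_force'],s['tcp_pos'],s['eef_rot'])"
```

```text
time_s: 15.1
tcp_pos: [0.3844, 0.2378, 0.0947]
eef_rot: [-179.8, 0.3, -95.6]
contact_force: [9.4, 1.1, -6.3]
gripper_width: 0.012
gripper_force: 40.0
[ 0.32353653 -3.55528378 -0.03933229] [ 9.40697629  1.12156409 -6.32979844] [0.3843508  0.23784025 0.09472727] [-179.78713808    0.25851368  -95.60786835]
```

```bash
python3 -m handwheel '[{"grip":1,"travel":[0,0,0],"spin":1},{"grip":1,"travel":[0,0,0],"spin":1},{"grip":1,"travel":[0,0,0],"spin":1},{"grip":1,"travel":[0,0,0],"spin":1},{"grip":1,"travel":[0,0,0],"spin":1},{"grip":1,"travel":[0,0,0],"spin":1},{"grip":1,"travel":[0,0,0],"spin":1},{"grip":1,"travel":[0,0,0],"spin":1}]'
python3 -m handwheel '[{"grip":1,"travel":[0,0,0],"spin":1},{"grip":1,"travel":[0,0,0],"spin":1},{"grip":1,"travel":[0,0,0],"spin":1},{"grip":1,"travel":[0,0,0],"spin":0.6},{"grip":1,"travel":[0,0,0],"spin":0},{"grip":1,"travel":[0,0,0],"spin":0}]'
python3 -c "
from plant import telemetry as t
s=t.get_state();print(s['moment'],s['contact_force'],s['tcp_pos'],s['eef_rot'])"
```

```text
time_s: 16.1
tcp_pos: [0.383, 0.2385, 0.0943]
eef_rot: [179.9, 0.3, -135.7]
contact_force: [-0.1, 7.0, -7.7]
gripper_width: 0.0116
gripper_force: 40.0
time_s: 16.85
tcp_pos: [0.3826, 0.2392, 0.0942]
eef_rot: [179.7, 0.3, -153.6]
contact_force: [-4.9, 9.9, -6.7]
gripper_width: 0.0118
gripper_force: 40.0
[4.08836642 1.64143217 0.04707039] [-4.86446708  9.89930414 -6.72275615] [0.38262826 0.23915565 0.0942299 ] [ 179.71434526    0.25798253 -153.58851378]
```

```bash
python3 -m handwheel '[{"grip":1,"travel":[0.1,0.08,0],"spin":0},{"grip":1,"travel":[0,0,0],"spin":0},{"grip":1,"travel":[0,0,0.16],"spin":0},{"grip":1,"travel":[0,0,0.16],"spin":0},{"grip":1,"travel":[0,0,0.16],"spin":0},{"grip":1,"travel":[0,0,0.16],"spin":0},{"grip":1,"travel":[0,0,0],"spin":0},{"grip":1,"travel":[0,0,0],"spin":0}]' 
python3 -c "
from plant import telemetry as t
s=t.get_state();print(s['moment'],s['contact_force'],s['tcp_pos'],s['eef_rot'])"
```

```text
time_s: 17.85
tcp_pos: [0.3816, 0.2398, 0.0792]
eef_rot: [179.8, 0.4, -153.5]
contact_force: [7.8, 3.6, -4.3]
gripper_width: 0.0115
gripper_force: 40.0
[ 1.34573799 -2.83948507 -0.03690232] [ 7.77383463  3.62135733 -4.26374531] [0.38158406 0.23975271 0.07916795] [ 179.81654316    0.41224516 -153.51410078]
```

The pin has dropped: z is back to 79 mm and the spring is still pulling down. I'll release and rise.

```bash
python3 -m handwheel '[{"grip":-1,"travel":[0,0,0],"spin":0},{"grip":-1,"travel":[0,0,0],"spin":0},{"grip":-1,"travel":[0,0,0],"spin":0},{"grip":-1,"travel":[0,0,0],"spin":0},{"grip":-1,"travel":[0,0,0],"spin":0},{"grip":-1,"travel":[0,0,0],"spin":0},{"grip":-1,"travel":[0,0,0],"spin":0},{"grip":-1,"travel":[0,0,0],"spin":0}]' 
python3 -m handwheel '[{"grip":-1,"travel":[0,0,-0.6],"spin":0},{"grip":-1,"travel":[0,0,-0.8],"spin":0},{"grip":-1,"travel":[0,0,-0.9],"spin":0},{"grip":-1,"travel":[0,0,-1],"spin":0},{"grip":-1,"travel":[0,0,-1],"spin":0},{"grip":-1,"travel":[0,0,-1],"spin":0},{"grip":-1,"travel":[0,0,-0.9],"spin":0},{"grip":-1,"travel":[0,0,0],"spin":0}]' 
python3 - <<'E'
from h import *
T=tool();cv2.imwrite('pics/w5.png',viewer.capture('wrist')[:,:,::-1])
s=telemetry.get_state();print(s['contact_force'],s['tcp_pos'])
E
```

```text
time_s: 18.85
tcp_pos: [0.3794, 0.2363, 0.0775]
eef_rot: [-180.0, -0.0, -153.6]
contact_force: [0.1, -0.7, 0.0]
gripper_width: 0.085
gripper_force: 0.0
time_s: 19.85
tcp_pos: [0.38, 0.237, 0.2342]
eef_rot: [179.9, 0.2, -153.6]
contact_force: [-0.4, 0.1, -0.1]
gripper_width: 0.0875
gripper_force: 0.0
[-0.07111664 -0.90781523  0.06956454] [0.37951124 0.23654094 0.23295505]
```

View pics/w5.png

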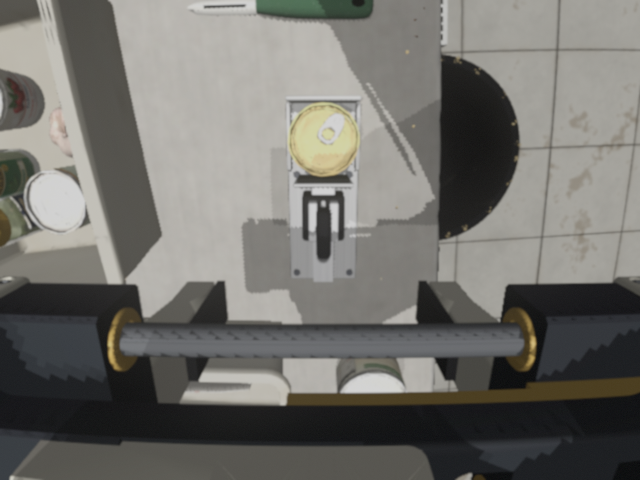

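```bash
python3 - <<'E'
from h import *
T=tool();h0=np.array([.4215,.2616]);t0=np.array([.3212,.2123])
h=atz('wrist',(323,231),.1,T)[:2];t=atz('wrist',(323,139),.08,T)[:2]
print(h,np.linalg.norm(h-h0),t,np.linalg.norm(t-t0),np.linalg.norm(h-t))
a=cv2.imread('pics/w1.png')[160:270,280:365];b=cv2.imread('pics/w5.png')[165:275,280:365]
cv2.imwrite('pics/cmp.png',cv2.resize(np.hstack([a,b]),None,fx=4,fy=4,interpolation=2))
E
```

```text
[0.38143746 0.24049064] 0.0452836817906683 [0.31976539 0.21000678] 0.0027049872001847683 0.06879469896540409
```

View pics/cmp.png

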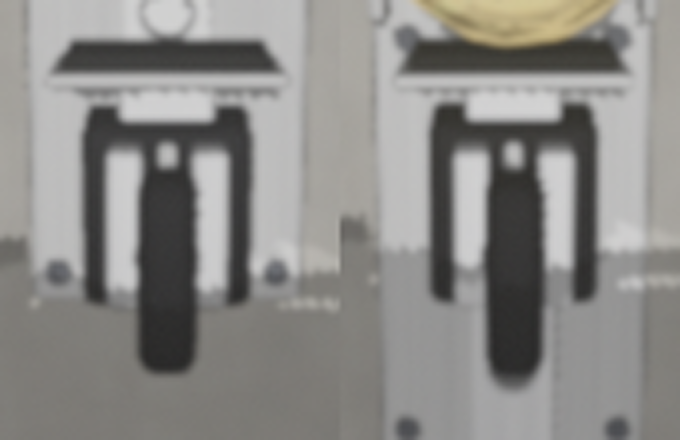

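The handle looks the same size and alignment as when it was locked at the start. The stop has moved 45.3 mm, and the tin is within 3 mm of where it was. Handing in.

```bash
python3 -c "
from plant import close_job
print(close_job())"
```

```text
the job is handed in; nothing more can be done
None
```

The job is handed in: the tin holder's stop is home (moved about 45 mm) and its handle is turned back and down, locked; the tin is still standing within 3 mm of its start, and the arm never went near the shaker's holder, but the hand-in returned no verdict.

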